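# Hold the battery lid at half-turn for the power check

## Robot

A 6-joint arm with a two-finger parallel gripper is mounted at the origin on the work surface. World frame = base frame: x ahead of the robot, y to its left, z up, the work surface at z = 0. Lengths are in m, angles in rad, forces in N, time in s.
With the tool pointing down it reaches from about 0.375 to 0.9 m from the base axis. Payload 3.1 kg.
Tool frame: the origin (TCP) lies on the front face of the gripper's body, between the roots of the fingers; the fingertips stand 73 mm ahead of it and the grasp point (between the pads) lies 54 mm ahead of it (manip.tips_ahead is the distance from the TCP to the fingertips, in m); z points along the fingers, y is the line along which they close (so a half turn about z gives the same grasp; the last joint's range is limited). The gripper opens to 85 mm and grips with 20 to 120 N. Pads are 22 mm wide; open, the fingers measure 114 mm over their backs; the gripper's body (76 mm by 85 mm) begins 54 mm behind the grasp point. The pads swing forward as they close: fully open they stand 13 mm farther back than shut.
Start: joints at [-1.367, 0.527, 1.433, -0, 1.181, -0.178], TCP at [0.233, -0.58, 0.304] pointing down, gripper open.
Joint ranges: [-3.08, 3.08], [-0.75, 2.2], [0.22, 2.44], [-1.43, 4.57], [0, 2.65], [-2.85, 2.85]. Speed limits (rad/s): [2.79, 2.79, 3.14, 3.14, 3.14, 3.14].

## Interface

Orientations are given as a unit quaternion [x, y, z, w].
In Python, from station import sense, eyes, workorder, manip gives the robot as it stands.
- The arm moves only by the shell command python3 -m inch 'ROWS' [OPENING] [FORCE]. ROWS is JSON, a list of rows, each an object of numbers: "dx", "dy", "dz": the shift along the tool's x, y, z in cm; "wx", "wy", "wz": the turn, a rotation vector about the tool's x, y, z in degrees. In form: [{"dx": .., "dy": .., "dz": .., "wx": .., "wy": .., "wz": ..}, ...]. A call has 1 to 10 rows; each row shifts and turns the commanded pose from where the row before left it, along the tool's axes as they then stand; what a row does not reach is not made up. A row lasts 1/8 s, in which the tool goes at most 62.5 mm and 10.7 degrees, less where a joint would pass 70% of its speed; a pose out of reach is approached as far as the arm can. A call with a gripper value outside its range is refused whole. OPENING is the opening, from 0 (shut) to 1 (fully open), set as the call begins (- or left out, the last holds). The fingers move at their own pace and stop on an object; FORCE is the grip in N (left out, the last holds). Time passes only in rows, so rows that do not move let the fingers close. It gives the time, the measured TCP pose, the force, the opening and the grip force at its end, in the units of the state.
- sense(): the state, without advancing time (a new reading comes with each control period).
- eyes.snapshot(name): name is "side" or "top"; returns the picture (384x512x3 uint8, red, green, blue); there is no depth.
- eyes.camera_params(name): a dict with "fx", "fy", "cx", "cy" (pixels), "D" ([k1, k2, p1, p2, k3] as OpenCV has them; the pictures are not rectified), "rvec" (rotation vector, rad) and "tvec" (3), from world to camera coordinates, as OpenCV has them. Camera axes: x right, y down, z forward; pixel columns grow to the right and rows downward; lengths in m; the calibration is good to about 2 mm. A picture is of the moment at which its call begins. camera_params takes no time and is no camera call.
- workorder.sign_off(): hands the job in; it is judged then, once.
The state is a dict: "t": time; "q": joint angles; "qd": joint speeds; "tau": joint torques, N m; "tcp_pos": TCP position; "tool_rot": TCP orientation; "force": force on the tool from outside, world axes, zero at the start; "ft_torque": the same for the moment, N m; "finger_gap": opening from 0.0 (shut) to 1.0 (fully open); "gripper_force": force on a finger pad.
Only numpy, scipy, OpenCV 4.12 (cv2) and the standard library are available. Lean on these libraries where they do the work, as an engineer would, in place of code of your own. Each camera call takes 0.05 s, during which the arm holds its last target. There are 200 camera calls.

## Task

The open battery housing of the wireless transmitter stands in its taped square. Slide it sideways along the table, without lifting or tipping it, all the way into the anti-turn fork until it meets the back bar; then fit the two-eared bayonet lid into it, press it home against the spring and turn it clockwise until its grip bar points at the single half-way ribs, short of the click, because once it clicks it is tamper-locked. Finish still holding the lid there, so that I can check the indicator first, and leave the screw cap, the weights and the other things on the table alone.

Things in the scene. Friction and masses are not known exactly. Their poses are not given: they have to be found in the camera images.
- housing: open battery housing, loose, 0.5 to 0.8 kg (3 to 9 N to slide): square aluminium box 66 x 66 mm, 62 mm high, with a round bayonet collar on top, 73.5 mm in all. Origin: centre of its underside; z up. A brass socket (18 mm thick, 12 mm long, axis 40 mm up) sticks out of the +y face: grip the plain +x and -x faces, 66 mm apart, flat up to z = 62 mm
- port (a point): on the housing's axis at the lid's seat, 62 mm above its underside; axes as the housing's. Two lips overhang the seat: undersides 7.5 mm, tops 11.5 mm above it, mouth 47 mm across. The lid's ears drop through two gaps between the lips, about 13 mm wide, on the +x and -x axis; the collar's inner wall is 30.5 mm from the axis
- cell (a joint): the steel battery cell with brass nub in the middle of the seat, on a spring: m pressed down, 0 free, 6.5 mm at most. Free, the nub stands 5 mm above the seat. It pushes up with 2 N, rising to 4.5 N with the lid on the seat: the lid must be pushed 2.5 mm down against it (to within 2.5 mm of the seat) before its ears can turn under the lips
- half (a point): same point as port, its x axis along the two single raised ribs on the collar's top: half-way, 42 degrees clockwise (from above) of the gaps. From the gaps the ears turn only clockwise; they are wholly under the lips after about 27 degrees
- lock (a point): same point as port, its x axis along the two pairs of raised ribs: locked, 84 degrees clockwise of the gaps. The ears meet a ridge under the lips (the click) from about 56 degrees on
- lid: black bayonet lid, 60 g, lying upright: disc 43 mm across, 12 mm thick; two ears, 9 mm wide, 5 mm thick, at the bottom edge reach 28.5 mm from the centre along +x and -x; on top a straight grip bar along x, 42 mm long, 13 mm thick (y), up to 34 mm above the underside. Origin: centre of the underside; z up. Turned by half a turn it is the same lid
- nest (a point): on the table in the steel fork (bars 22 mm high, screwed down, 71 mm apart inside: 2.5 mm play each side): the centre of the housing's underside when it touches the back bar, whose face is 33 mm off at -y. The mouth faces +y, where the flared ends reach 65 mm. The housing goes in with its socket (+y) towards the mouth; the fork stops it turning with the lid
- mark: square of paper tape on the table, 116 mm over all, where the housing starts, 150 to 190 mm from the nest on the fork's mouth side; nothing to bump into. Origin: its centre
- screw_cap: black round screw cap of another box, 54 mm across, 34 mm high, round knob on top and no ears; not for this housing. Origin: centre of underside
- weight_1kg: steel test weight, 52 mm across, 83 mm high with its knob. Origin: centre of underside
- weight_500g: steel test weight, 42 mm across, 70 mm high with its knob. Origin: centre of underside
- spare_cell: spare battery cell standing on end, 33 mm across, 61 mm high. Origin: centre of underside
- power_brick: black power supply, 62 x 125 x 36 mm, long side along its y. Origin: centre of underside
- screwdriver: screwdriver lying on the table along its x
- spanner: steel spanner lying on the table along its x
Things that resemble listed ones, but are neither listed nor needed, are in the scene too. Leave any orange look-alike of the lid alone.

How it is judged:
On the way, in this order (a step that is already met when the one before it is completed fails the run):
1. the housing stands home in the fork, against the back bar (horizontal distance between housing and nest below 0.006 m and angle between the x axis of housing and the x axis of nest, either way round below 0.1 rad and height (world z) of housing below 0.004 m), for 0.2 s.
2. the lid is pressed down into the collar, its ears in the gaps or just under the lips (horizontal distance between lid and port below 0.004 m and z of lid in the frame of port below 0.003 m and angle between the x axis of lid and the x axis of housing, either way round below 0.45 rad), for 0.05 s.
At the end, for the whole second after the job is handed in: the fingers still hold the lid (more than 1.5 N) and it is at rest, its ears under the lips (underside within 3.5 mm of the seat, centred within 4 mm) and its bar within 11 degrees of the half-way ribs, and the housing stands in the fork within 7 mm of the nest point, on the table (angle between the x axis of lid and the x axis of half, either way round below 0.19 rad and horizontal distance between lid and port below 0.004 m and z of lid in the frame of port below 0.0035 m and angle between the z axis of lid and the z axis of housing, either way round below 0.12 rad and contact force between the fingers and lid above 1.5 N and linear speed of lid below 0.02 m/s and angular speed of lid below 0.15 rad/s and horizontal distance between housing and nest below 0.007 m and angle between the x axis of housing and the x axis of nest, either way round below 0.12 rad and height (world z) of housing below 0.004 m); the arm keeps its last pose, push and grip.
It fails at once if the housing is lifted off the table or tipped (height (world z) of housing above 0.006 m or angle between housing's own z axis and vertical above 0.12 rad).
It fails at once if the lid is turned to the click (distance between lid and port below 0.006 m and angle between the x axis of lid and the x axis of lock, either way round below 0.4 rad).
It fails at once if a bystander is disturbed (distance of any of screw_cap, weight_1kg, weight_500g, spare_cell, power_brick from where it was at the start of the episode above 0.02 m or distance of any of screwdriver, spanner from where it was at the start of the episode above 0.03 m).
It also fails if it takes over 61 s, if anything falls off the work surface, if the arm or the gripper's body presses on something with over 40 N, if the wrist force passes 120 N, or if a joint passes its speed limit or range.

## Working session

There is one attempt and no reset: what is moved stays moved. The work goes in short steps, Python scripts to look and compute and a shell command to move; the robot and the scene stay as the last step left them, time stands still between calls to the robot, and variables do not carry over. Pictures are saved under pics/ and viewed, at most 10 in all, crops included, and the job is handed in when it is done.

```bash
ls; mkdir -p pics; python3 - <<'E'
from station import sense, eyes, workorder, manip
import cv2,numpy as np
for n in("side","top"):
    im=eyes.snapshot(n); np.save(f"pics/{n}0.npy",im)
    cv2.imwrite(f"pics/{n}0.png",cv2.resize(im[:,:,::-1],(800,600),interpolation=cv2.INTER_CUBIC))
    p=eyes.camera_params(n);R=cv2.Rodrigues(np.array(p["rvec"]))[0];print(n,p,"C",-R.T@np.array(p["tvec"]).ravel())
print(sense())
E
```

```text
pics
side {'fx': 437.0211023979255, 'fy': 437.0211023979255, 'cx': 257.7623310063267, 'cy': 192.93956222709036, 'D': array([-0.141535,  0.      ,  0.      ,  0.      ,  0.      ]), 'rvec': array([ 0.96491323, -2.4511698 ,  1.04941318]), 'tvec': array([0.40933846, 0.29166626, 0.98767982])} C [-0.06738018  0.64923062  0.89559931]
top {'fx': 348.1498098400207, 'fy': 348.1498098400207, 'cx': 254.19347726629147, 'cy': 188.57585108420665, 'D': array([-0.06455565,  0.        ,  0.        ,  0.        ,  0.        ]), 'rvec': array([ 2.20831814, -2.15150475,  0.09016765]), 'tvec': array([0.01676829, 0.54801988, 1.02995523])} C [0.46145269 0.03088776 1.07122458]
{'t': 0.1, 'q': array([-1.36650207e+00,  5.28399230e-01,  1.43377336e+00, -7.33596563e-06,
        1.18143211e+00, -1.78519354e-01]), 'qd': array([ 0.00021207, -0.00378674, -0.00225069, -0.00028991, -0.00086792,
        0.00062275]), 'tau': array([-2.93198946e-04, -4.43305063e+01, -1.78586429e+01, -3.23645281e-04,
        3.87332286e-03, -4.60085943e-06]), 'tcp_pos': array([ 0.23336714, -0.57924828,  0.30301561]), 'tool_rot': array([ 9.81736813e-01,  1.90241471e-01, -1.63564854e-05, -1.00589722e-03]), 'force': array([0.37863783, 0.11592194, 0.43095411]), 'ft_torque': array([0.01846826, 0.04058789, 0.02964805]), 'gripper_force': 0.0, 'finger_gap': 1.0026354619915563}
```

View pics/side0.png

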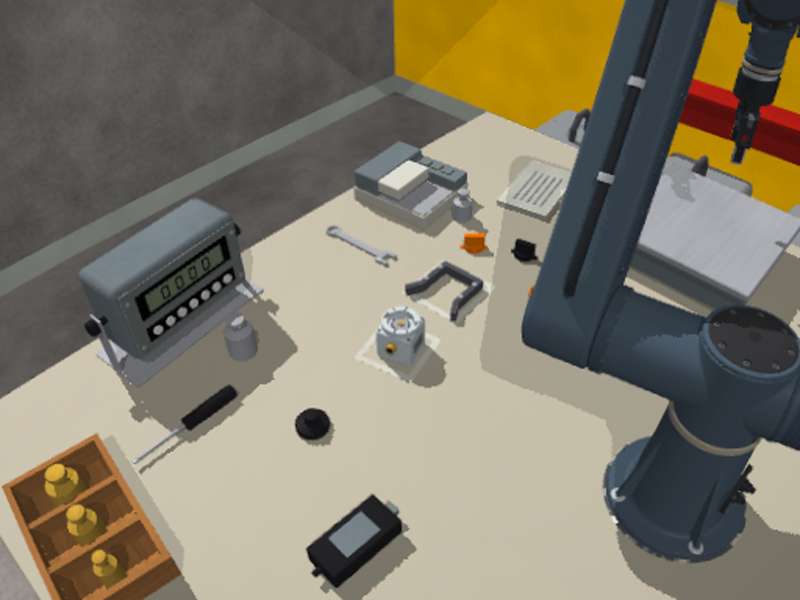

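View pics/top0.png

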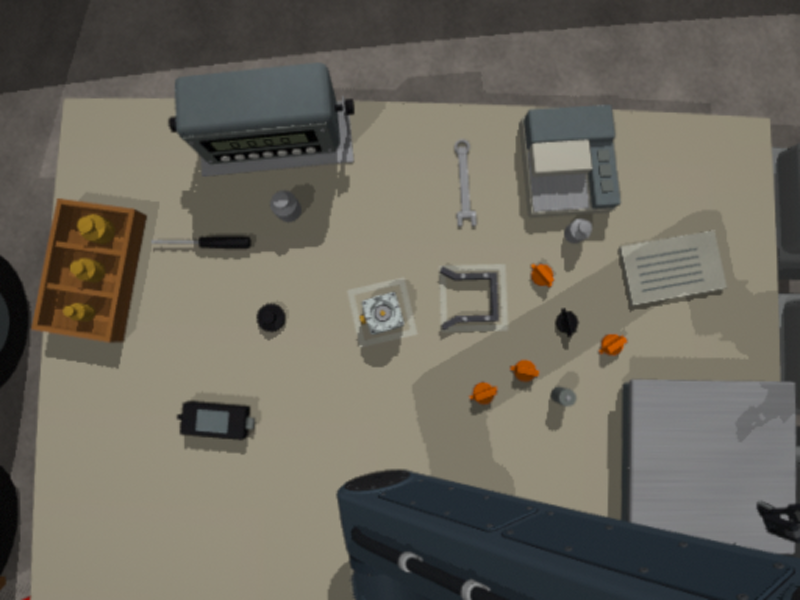

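The side and top views show the housing in the tape at (382,313) of the 800x600 top picture. The fork is at (472,298) with its mouth to the left, which is +y. The black lid is at (567,322) among orange copies, and the screw cap is at (271,318).

```bash
cat > h.py <<'E'
import cv2,numpy as np
from station import sense, eyes, workorder, manip
from scipy.spatial.transform import Rotation as Ro
def ray(n,uv,z):
    "pixel(s) -> world points on plane z"
    p=eyes.camera_params(n);K=np.array([[p["fx"],0,p["cx"]],[0,p["fy"],p["cy"]],[0,0,1]])
    R=cv2.Rodrigues(np.array(p["rvec"]))[0];C=-R.T@np.array(p["tvec"]).ravel()
    u=cv2.undistortPoints(np.array(uv,float).reshape(-1,1,2),K,np.array(p["D"])).reshape(-1,2)
    d=np.c_[u,np.ones(len(u))]@R
    return C+d*((z-C[2])/d[:,2])[:,None]
def pix(n,X):
    p=eyes.camera_params(n);K=np.array([[p["fx"],0,p["cx"]],[0,p["fy"],p["cy"]],[0,0,1]])
    return cv2.projectPoints(np.array(X,float).reshape(-1,1,3),np.array(p["rvec"]),np.array(p["tvec"]),K,np.array(p["D"]))[0].reshape(-1,2)
def crop(im,x0,y0,x1,y1,s,f):
    cv2.imwrite(f,cv2.resize(im[y0:y1,x0:x1,::-1],None,fx=s,fy=s,interpolation=cv2.INTER_CUBIC))
E
python3 - <<'E'
from h import *
im=np.load("pics/top0.npy"); crop(im,215,160,375,225,5,"pics/c1.png")
g=im.max(2).astype(int)
# lid: dark blob near (363,206)
def blob(m,c,r):
    k=np.zeros(m.shape,np.uint8);k[c[1]-r:c[1]+r,c[0]-r:c[0]+r]=1
    m=(m*k).astype(np.uint8);n,l,s,ce=cv2.connectedComponentsWithStats(m)
    i=1+np.argmax(s[1:,4]);return l==i,s[i],ce[i]
m,s,c=blob(g<45,(363,206),16);print("lid",s,c,ray("top",[c],.02))
ct=cv2.findContours(m.astype(np.uint8),0,2)[0][0];print(cv2.minAreaRect(ct))
ys,xs=np.nonzero(m);
for r in range(ys.min()-2,ys.max()+3):print(" ".join("%3d"%v for v in g[r,xs.min()-3:xs.max()+4]))
# fork
m,s,c=blob(g<95,(303,190),24);ct=cv2.findContours(m.astype(np.uint8),0,2)[0]
ct=max(ct,key=cv2.contourArea);b=cv2.boxPoints(cv2.minAreaRect(ct));print("fork",s,c,b,ray("top",b,.022))
h=cv2.cvtColor(im,cv2.COLOR_RGB2HSV);m=(h[...,0]>12)&(h[...,0]<25)&(h[...,1]>150)
m,s,c=blob(m,(232,204),12);print("socket",s,c,ray("top",[c],.045))
E
```

```text
lid [356 198  14  18 158] [362.29113924 206.3164557 ] [[ 0.50211207 -0.29869904  0.02      ]]
((362.48004150390625, 206.3599853515625), (14.0, 13.200000762939453), 36.86989974975586)
125 125 125 125 125 125 122 121 120 124 125 124 125 125 125 125 125 125 125 125
125 125 125 125 125 121  89  76  68 118 124 125 125 124 126 124 125 125 124 124
125 125 125 125 125 119  59  34  39  95 118 119 119 122 125 126 124 124 125 124
125 124 125 125 124 116  51  21  23  49  56  50  58  96 120 124 124 125 125 125
124 125 125 124 118  81  35  12  10  19  26  22  28  60  99 120 124 125 124 125
125 125 124 117  82  41  22  10   8  12  22  20  21  24  55  98 120 125 125 125
125 125 121  84  41  21  19  14  11   8  23  22  19  19  27  55  99 122 124 125
125 125 117  65  27  21  21  14  10  10  20  22  21  19  20  38  83 122 125 124
125 123  99  47  20  18  14  11   8  10  15  23  22  19  20  26  65 117 125 125
126 120  81  33  21  21  13  12   7   8  14  22  21  20  19  23  51 101 122 124
125 120  68  25  20  19  13  13  11   8   9  22  21  19  19  22  43  89 121 125
125 120  69  26  21  22  13  10  10  
[... 541 characters left out ...]
1  72  69  69  68  63  26  21  38  83 118 125 126 125 125 125
125 125 125 122 118  89  71  69  69  65  43  47  66 117 124 125 124 125 125 125
125 125 126 125 125 117  78  69  69  69  66  70  90 121 125 124 124 125 125 125
125 124 125 126 124 121  79  69  68  69  70  81 117 125 125 125 125 126 125 124
fork [281 171  38  41 628] [302.47770701 189.07006369] [[280.9183  171.05783]
 [317.5012  170.04163]
 [318.6122  210.03854]
 [282.02933 211.05475]] [[ 0.60293961 -0.04874452  0.022     ]
 [ 0.60908038 -0.16021081  0.022     ]
 [ 0.48755857 -0.16493891  0.022     ]
 [ 0.48174453 -0.05449026  0.022     ]]
socket [231 202   3   5  11] [231.81818182 204.09090909] [[0.49795111 0.09577763 0.045     ]]
```

View pics/c1.png

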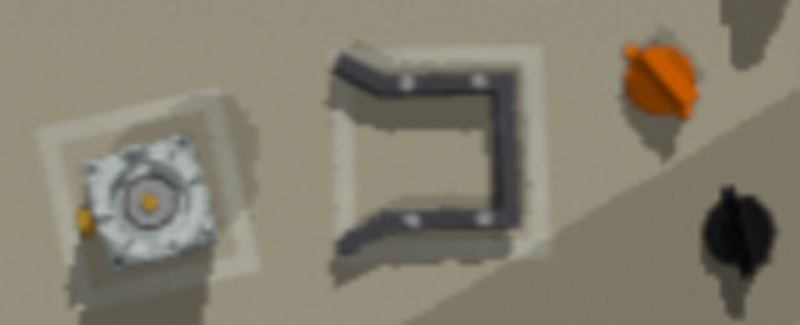

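The crop shows the housing with its nub at (149,202), the brass socket at its left (-> +y, yaw about +15°), and box corners near (83,170), (190,137), (215,240), (118,268). Fork screws are at (407,83), (480,80), (412,220), (485,217). The lid bar runs from (728,190) to (748,270).

```bash
python3 - <<'E'
from h import *
f=lambda a:np.array(a,float)/5+[215,160]-0.4
ang=lambda v:np.degrees(np.arctan2(v[1],v[0]))
s=ray("top",f([(407,83),(480,80),(412,220),(485,217)]),.022);print("screws",s[:,:2].round(4))
d1=s[0]-s[1];d2=s[2]-s[3];d3=s[0]-s[2];print(ang(d1),ang(d2),ang(d3),np.linalg.norm(d3))
b=ray("top",f([(83,170),(190,137),(215,240),(118,268)]),.062);print("box",b[:,:2].round(4),b.mean(0),[np.linalg.norm(b[i]-b[i-1]) for i in range(4)])
print("yaws",ang(b[0]-b[3]),ang(b[1]-b[2]),ang(b[0]-b[1])-90,ang(b[3]-b[2])-90)
print("nub",ray("top",f([(149,202)]),.067))
e=ray("top",f([(728,190),(748,270)]),.034);print("bar",e,ang(e[0]-e[1]),np.linalg.norm(e[0]-e[1]),e.mean(0))
im=np.load("pics/top0.npy").max(2)
print("back bar rows cols 308..322");
for r in (182,186,190,194,198):print(r,im[r,308:324])
print("bars cols, rows 172..182 / 198..210")
for c in (296,300,304,308):print(c,im[170:184,c],im[198:212,c])
# side view: nub and lid
si=np.load("pics/side0.npy");h=cv2.cvtColor(si,cv2.COLOR_RGB2HSV)
print("side pred: nub",pix("side",ray("top",f([(149,202)]),.067))*800/512,"barend",pix("side",e)*800/512,"screws",pix("side",s)*800/512)
crop(si,225,150,355,245,6,"pics/c2.png")
E
```

```text
screws [[ 0.5884 -0.0949]
 [ 0.5915 -0.1393]
 [ 0.5053 -0.0993]
 [ 0.5083 -0.1434]]
93.90095385610596 93.79340843143203 3.0116650665577196 0.08321649785592324
box [[0.5278 0.0974]
 [0.5486 0.0358]
 [0.4891 0.0197]
 [0.4715 0.0754]] [0.50925773 0.05710097 0.062     ] [np.float64(0.06042151402036142), np.float64(0.06508725041702945), np.float64(0.061611673992903196), np.float64(0.0584233938298607)]
yaws 21.364899158619373 15.102791430799062 18.698377817700305 17.585896938153297
nub [[0.50992689 0.05843654 0.067     ]]
bar [[ 0.52758562 -0.28789474  0.034     ]
 [ 0.47990556 -0.3001662   0.034     ]] 14.433028388871504 0.049233897408671234 [ 0.50374559 -0.29403047  0.034     ]
back bar rows cols 308..322
182 [ 93  92  92  93  85  63  55  69  69  74 101 129 149 161 161 158]
186 [122 139 139 123  95  75  55  70  69  73  99 126 146 163 165 162]
190 [148 149 147 131  99  75  49  62  68  70  85 110 141 163 166 164]
194 [149 150 149 147 127  83  48  57  68  69  77 107 143 162 165 166]
198 [147 147 147 145 126  82  47  53  67  70  79 109 140 160 167 168]
bars cols, rows 172..182 / 198..210
296 [162 162 143 130 117 125 134 125  67  72  90  93  92  93] [146 129 125 123  93 121 113  72  75  90  98  99 100 100]
300 [165 162 143 128 104  72  65  62  49  72  90  93  93  92] [146 130 127 122  77  67  68  69  89  93  99 103 103 101]
304 [165 163 147 130  99  71  66  62  43  72  90  93  93  92] [141 128 123  99  71  67  65  60  88  92 101 102 103 108]
308 [166 164 144 129 100  74  70  62  46  85  92  93  93  93] [147 129 124 109  73  67  65  57  88  94 102 103 102 101]
side pred: nub [[401.23102296 322.6798819 ]] barend [[512.24182107 240.90432768]
 [534.94189273 248.10076483]] screws [[426.60579261 278.24831068]
 [440.50695631 266.56115139]
 [461.12986481 296.86984371]
 [474.71314363 284.57139463]]
```

View pics/c2.png

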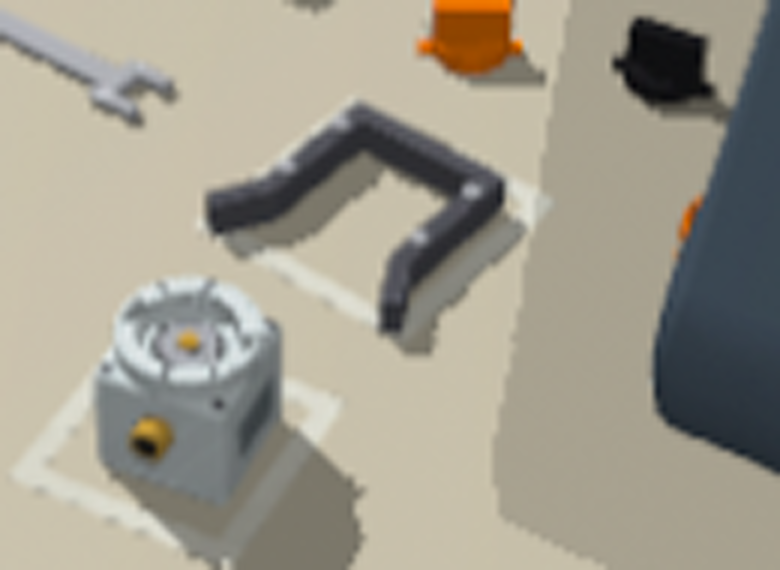

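The side crop agrees: the nub is at (190,341), matching the prediction from the top view. The socket tip is at (148,440), and the lid's ear tips are at (617,63) and (710,92).

```bash
python3 - <<'E'
from h import *
ang=lambda v:np.degrees(np.arctan2(v[1],v[0]))
g=lambda a:np.array(a,float)/6+[225,150]-0.42
e=ray("side",g([(617,63),(710,92)]),.004);print("ears",e,ang(e[0]-e[1]),np.linalg.norm(e[0]-e[1]),e.mean(0))
s=ray("side",g([(148,440),(190,341)]),.04);n=ray("side",g([(190,341)]),.067)[0];print("sock",s[0],n,ang(s[0]-n)-90)
c=ray("side",g([(345,121),(288,163),(472,188),(419,238)]),.022);print("screws",c[:,:2])
print("inner back top",ray("top",[(314.7,186),(314.9,190),(315.1,194)],.022),"bottom",ray("top",[(312.3,190),(312.6,196)],0))
im=np.load("pics/top0.npy")
E
```

```text
ears [[ 0.53088827 -0.29472096  0.004     ]
 [ 0.47955284 -0.30870002  0.004     ]] 15.232760757301286 0.05320470580939842 [ 0.50522055 -0.30171049  0.004     ]
sock [0.501165   0.09754445 0.04      ] [0.5112595  0.05913639 0.067     ] 14.725581141490196
screws [[ 0.59377813 -0.14270728]
 [ 0.5935185  -0.09851351]
 [ 0.51295451 -0.14650266]
 [ 0.50894838 -0.1003317 ]]
inner back top [[ 0.56006057 -0.15218629  0.022     ]
 [ 0.54790885 -0.15293728  0.022     ]
 [ 0.53577954 -0.15369005  0.022     ]] bottom [[ 0.54951137 -0.14871917  0.        ]
 [ 0.53094794 -0.14988333  0.        ]]
```

```bash
cat >> h.py <<'E'
def go(x,y,z,yaw_y):
    "shift (cm, tool axes) and turn (deg about tool z) from here to TCP x,y,z with tool y along yaw_y (deg, mod 180)"
    s=sense();R=Ro.from_quat(s["tool_rot"]).as_matrix();d=R.T@(np.array([x,y,z])-s["tcp_pos"])*100
    a=np.degrees(np.arctan2(R[1,1],R[0,1]));w=(a-yaw_y+90)%180-90
    print("t",s["t"],"tcp",s["tcp_pos"].round(4),"yaw_y",a.round(2),"tilt",R[:,2].round(4),"gap",round(s["finger_gap"],3),"F",s["force"].round(1),"grip",round(s["gripper_force"],1),"\nd",d.round(2),"wz",w.round(2),"(or +-180) q6",s["q"][5].round(2))
E
python3 -m inch '[{"dx":3.5,"dy":-3.5},{"dx":3.5,"dy":-3.5},{"dx":3.5,"dy":-3.5},{"dx":3.5,"dy":-3.5},{"dx":3.5,"dy":-3.5},{"dx":3.5,"dy":-3.5},{"dx":3.5,"dy":-3.5},{"dx":3.5,"dy":-3.5},{"dx":3.5,"dy":-3.5},{"dx":3.5,"dy":-3.5}]' 1 60
python3 -m inch '[{"dx":3.5,"dy":-3.5},{"dx":3.5,"dy":-3.5},{"dx":3.5,"dy":-3.5},{"dx":3.5,"dy":-3.2},{},{"wz":-10},{"wz":-10},{"wz":-10},{"wz":-10},{"wz":-10}]'
python3 -m inch '[{"wz":-10},{"wz":-10},{"wz":-10},{"wz":-5},{}]'
python3 -c "
from h import *
go(.510,.058,.15,17)"
```

```text
t 0.1 tcp [ 0.2334 -0.5792  0.303 ] yaw_y -68.07 tilt [-4.e-04  2.e-03 -1.e+00] gap 1.003 F [0.4 0.1 0.4] grip 0.0 
d [ 49.46 -48.75  15.42] wz -85.07 (or +-180) q6 -0.18invalid input at $[0]: expected keys dx, dy, dz, wx, wy, wz
invalid input at $[0]: expected keys dx, dy, dz, wx, wy, wz
invalid input at $[0]: expected keys dx, dy, dz, wx, wy, wz
```

```bash

python3 -m inch '[{"dx":4.1,"dy":-4.1,"dz":0,"wx":0,"wy":0,"wz":0},{"dx":4.1,"dy":-4.1,"dz":0,"wx":0,"wy":0,"wz":0},{"dx":4.1,"dy":-4.1,"dz":0,"wx":0,"wy":0,"wz":0},{"dx":4.1,"dy":-4.1,"dz":0,"wx":0,"wy":0,"wz":0},{"dx":4.1,"dy":-4.1,"dz":0,"wx":0,"wy":0,"wz":0},{"dx":4.1,"dy":-4.1,"dz":0,"wx":0,"wy":0,"wz":0},{"dx":4.1,"dy":-4.1,"dz":0,"wx":0,"wy":0,"wz":0},{"dx":4.1,"dy":-4.1,"dz":0,"wx":0,"wy":0,"wz":0},{"dx":4.1,"dy":-4.1,"dz":0,"wx":0,"wy":0,"wz":0},{"dx":4.1,"dy":-4.1,"dz":0,"wx":0,"wy":0,"wz":0}]' 1 60
python3 -m inch '[{"dx":4.1,"dy":-4.1,"dz":0,"wx":0,"wy":0,"wz":0},{"dx":4.1,"dy":-4.0,"dz":0,"wx":0,"wy":0,"wz":0},{"dx":0,"dy":0,"dz":2,"wx":0,"wy":0,"wz":-10},{"dx":0,"dy":0,"dz":2,"wx":0,"wy":0,"wz":-10},{"dx":0,"dy":0,"dz":2,"wx":0,"wy":0,"wz":-10},{"dx":0,"dy":0,"dz":2,"wx":0,"wy":0,"wz":-10},{"dx":0,"dy":0,"dz":2,"wx":0,"wy":0,"wz":-10},{"dx":0,"dy":0,"dz":1,"wx":0,"wy":0,"wz":-10},{"dx":0,"dy":0,"dz":0,"wx":0,"wy":0,"wz":-10},{"dx":0,"dy":0,"dz":0,"wx":0,"wy":0,"wz":-10}]'
python3 -m inch '[{"dx":0,"dy":0,"dz":0,"wx":0,"wy":0,"wz":-5},{"dx":0,"dy":0,"dz":0,"wx":0,"wy":0,"wz":0}]'
python3 -c "
from h import *
go(.510,.058,.175,17)
im=eyes.snapshot('top');crop(im,200,150,290,250,6,'pics/c3.png')"
```

```text
t: 1.35
tcp_pos: [0.4611, -0.0445, 0.3038]
tool_rot: [0.982, 0.19, -0.0, 0.0]
force: [0.9, -0.3, 0.2]
finger_gap: 1.0
gripper_force: 0.0
t: 2.6
tcp_pos: [0.5062, 0.0595, 0.1933]
tool_rot: [0.628, 0.779, -0.0, -0.001]
force: [0.2, 0.8, -0.5]
finger_gap: 0.998
gripper_force: 0.0
t: 2.85
tcp_pos: [0.5063, 0.0595, 0.1937]
tool_rot: [0.596, 0.803, -0.0, -0.0]
force: [-0.3, 0.3, -0.1]
finger_gap: 1.0
gripper_force: 0.0
t 2.85 tcp [0.5063 0.0595 0.1937] yaw_y 16.87 tilt [-6.e-04  0.e+00 -1.e+00] gap 1.0 F [-0.3  0.3 -0.1] grip 0.0 
d [-0.25  0.31  1.87] wz -0.13 (or +-180) q6 -0.4
```

View pics/c3.png

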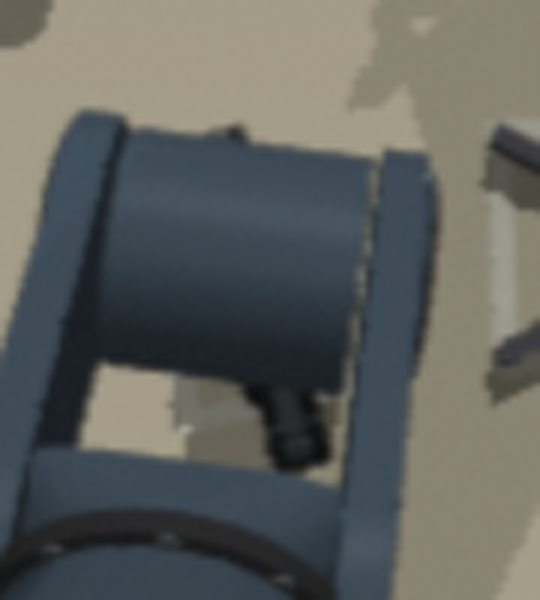

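The top view is blocked by the wrist, so I'm going by the measured pose. The clearance is about 9 mm per side.

```bash

python3 -m inch '[{"dx":-0.2,"dy":0.3,"dz":1.0,"wx":0,"wy":0,"wz":0},{"dx":0,"dy":0,"dz":2,"wx":0,"wy":0,"wz":0},{"dx":0,"dy":0,"dz":2,"wx":0,"wy":0,"wz":0},{"dx":0,"dy":0,"dz":2,"wx":0,"wy":0,"wz":0},{"dx":0,"dy":0,"dz":1.5,"wx":0,"wy":0,"wz":0},{"dx":0,"dy":0,"dz":0.8,"wx":0,"wy":0,"wz":0},{"dx":0,"dy":0,"dz":0,"wx":0,"wy":0,"wz":0}]'
python3 -c "
from h import *
go(.510,.058,.10,17)
im=eyes.snapshot('side');crop(im,205,130,335,240,6,'pics/c4.png')"
```

```text
t: 3.78
tcp_pos: [0.5098, 0.0584, 0.1004]
tool_rot: [0.595, 0.803, -0.0, -0.0]
force: [-0.4, 0.8, -0.1]
finger_gap: 1.002
gripper_force: 0.0
t 3.775 tcp [0.5098 0.0584 0.1004] yaw_y 16.92 tilt [-1.e-03  1.e-04 -1.e+00] gap 1.002 F [-0.4  0.8 -0.1] grip 0.0 
d [-0.05  0.01  0.04] wz -0.08 (or +-180) q6 -0.4
```

View pics/c4.png

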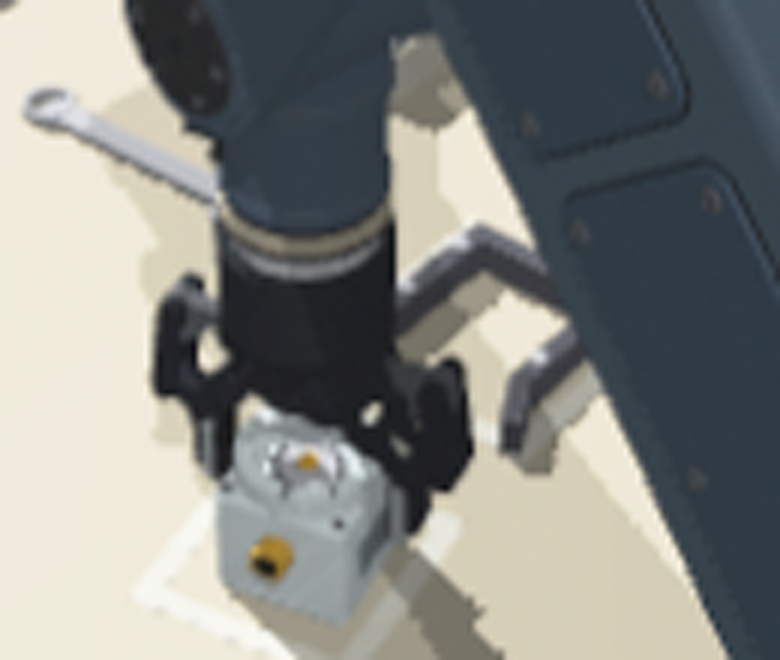

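The housing sits squarely between the fingers: left finger at (215,440), right at (410,500), socket at (270,555). I'll close on it.

```bash

python3 -m inch '[{"dx":0,"dy":0,"dz":0,"wx":0,"wy":0,"wz":0},{"dx":0,"dy":0,"dz":0,"wx":0,"wy":0,"wz":0},{"dx":0,"dy":0,"dz":0,"wx":0,"wy":0,"wz":0},{"dx":0,"dy":0,"dz":0,"wx":0,"wy":0,"wz":0},{"dx":0,"dy":0,"dz":0,"wx":0,"wy":0,"wz":0},{"dx":0,"dy":0,"dz":0,"wx":0,"wy":0,"wz":0}]' 0 50
python3 -c "
from h import *
im=eyes.snapshot('side');h=cv2.cvtColor(im,cv2.COLOR_RGB2HSV);m=((h[...,0]>12)&(h[...,0]<25)&(h[...,1]>150)).astype('uint8');m[:200]=0;m[:,:235]=0;m[:,275:]=0;m[245:]=0
n,l,s,c=cv2.connectedComponentsWithStats(m)
for i in range(1,n):
  if s[i,4]>2:print(s[i],c[i],ray('side',[c[i]],.067),ray('side',[c[i]],.04))
go(.549,-.09,.10,3.5)"
```

```text
t: 4.58
tcp_pos: [0.5106, 0.0585, 0.1019]
tool_rot: [0.595, 0.804, 0.001, 0.001]
force: [0.7, 1.2, 5.8]
finger_gap: 0.766
gripper_force: 57.4
[256 206   2   2   3] [256.33333333 206.66666667] [[0.51043013 0.05967411 0.067     ]] [[0.52925814 0.04046334 0.04      ]]
[248 220   6   6  21] [250.61904762 222.        ] [[0.48284741 0.11024623 0.067     ]] [[0.50077664 0.09268337 0.04      ]]
t 4.625 tcp [0.5106 0.0585 0.1019] yaw_y 16.94 tilt [ 2.3e-03 -2.0e-04 -1.0e+00] gap 0.763 F [0.1 0.3 6.9] grip 57.4 
d [-15.32  -0.66   0.2 ] wz 13.44 (or +-180) q6 -0.4
```

```bash

python3 -m inch '[{"dx":0,"dy":0,"dz":-0.1,"wx":0,"wy":0,"wz":0},{"dx":-0.7,"dy":0,"dz":0,"wx":0,"wy":0,"wz":3},{"dx":-1,"dy":0,"dz":0,"wx":0,"wy":0,"wz":4},{"dx":-1,"dy":0,"dz":0,"wx":0,"wy":0,"wz":4},{"dx":-1,"dy":0.3,"dz":0,"wx":0,"wy":0,"wz":2.4},{"dx":-0.7,"dy":0.3,"dz":0,"wx":0,"wy":0,"wz":0},{"dx":0,"dy":0,"dz":0,"wx":0,"wy":0,"wz":0}]'
python3 -c "
from h import *
go(.5435,0,.10,3.5)
im=eyes.snapshot('side');crop(im,205,110,335,220,6,'pics/c5.png')
im=eyes.snapshot('top');cv2.imwrite('pics/t5.png',im[:,:,::-1])"
```

```text
t: 5.5
tcp_pos: [0.5224, 0.0158, 0.102]
tool_rot: [0.685, 0.729, -0.001, -0.001]
force: [-2.4, 1.6, 4.7]
finger_gap: 0.764
gripper_force: 57.8
t 5.5 tcp [0.5224 0.0158 0.102 ] yaw_y 3.53 tilt [-2.6e-03  4.0e-04 -1.0e+00] gap 0.764 F [-2.4  1.6  4.7] grip 57.8 
d [-1.71  2.01  0.19] wz 0.03 (or +-180) q6 -0.25
```

```bash

python3 -m inch '[{"dx":-0.6,"dy":0.7,"dz":0,"wx":0,"wy":0,"wz":0},{"dx":-0.6,"dy":0.7,"dz":0,"wx":0,"wy":0,"wz":0},{"dx":-0.5,"dy":0.6,"dz":0,"wx":0,"wy":0,"wz":0},{"dx":-0.5,"dy":0,"dz":0,"wx":0,"wy":0,"wz":0},{"dx":-1,"dy":0,"dz":0,"wx":0,"wy":0,"wz":0},{"dx":-1,"dy":0,"dz":0,"wx":0,"wy":0,"wz":0},{"dx":-0.5,"dy":0,"dz":0,"wx":0,"wy":0,"wz":0},{"dx":0,"dy":0,"dz":0,"wx":0,"wy":0,"wz":0}]'
python3 -c "
from h import *
go(.5505,-.1185,.10,3.5)
im=eyes.snapshot('side');crop(im,205,110,335,210,6,'pics/c5.png')"
```

```text
t: 6.6
tcp_pos: [0.5468, -0.0306, 0.1019]
tool_rot: [0.685, 0.728, 0.0, 0.001]
force: [-0.9, 0.3, 2.2]
finger_gap: 0.77
gripper_force: 57.6
t 6.6 tcp [ 0.5468 -0.0306  0.1019] yaw_y 3.51 tilt [ 9.e-04 -8.e-04 -1.e+00] gap 0.77 F [-0.9  0.3  2.2] grip 57.6 
d [-8.79 -0.17  0.2 ] wz 0.01 (or +-180) q6 -0.32
```

View pics/c5.png

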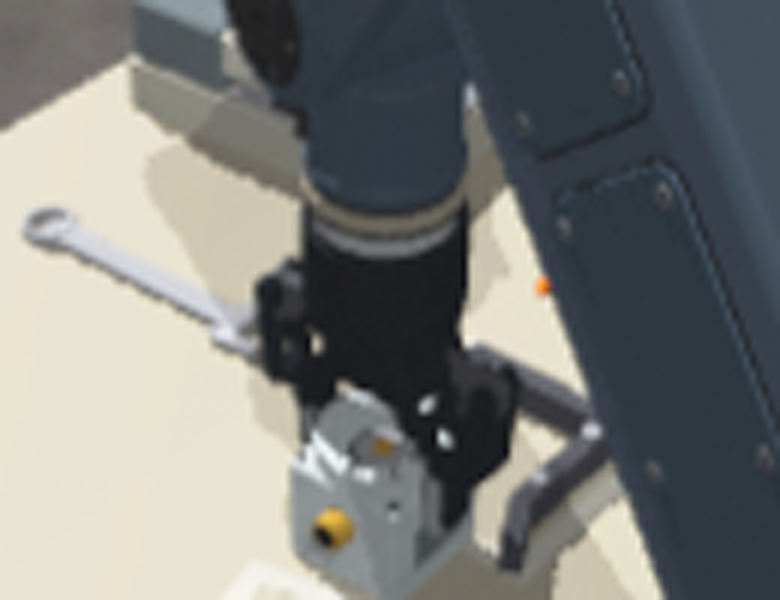

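The housing is at the mouth, with its nub at (383,447) and the right fork arm's flare at (510,550). It is still gripped and upright, so I'll slide on in.

```bash

python3 -m inch '[{"dx":-0.6,"dy":-0.1,"dz":0,"wx":0,"wy":0,"wz":0},{"dx":-0.8,"dy":0,"dz":0,"wx":0,"wy":0,"wz":0},{"dx":-0.8,"dy":0,"dz":0,"wx":0,"wy":0,"wz":0},{"dx":-0.8,"dy":0,"dz":0,"wx":0,"wy":0,"wz":0},{"dx":-0.8,"dy":0,"dz":0,"wx":0,"wy":0,"wz":0},{"dx":0,"dy":0,"dz":0,"wx":0,"wy":0,"wz":0}]'
python3 -m inch '[{"dx":-0.8,"dy":0,"dz":0,"wx":0,"wy":0,"wz":0},{"dx":-0.8,"dy":0,"dz":0,"wx":0,"wy":0,"wz":0},{"dx":-0.8,"dy":0,"dz":0,"wx":0,"wy":0,"wz":0},{"dx":0,"dy":0,"dz":0,"wx":0,"wy":0,"wz":0}]'
python3 -c "
from h import *
go(.5505,-.1185,.10,3.5)"
```

```text
t: 7.4
tcp_pos: [0.5474, -0.0686, 0.102]
tool_rot: [0.685, 0.729, -0.0, -0.0]
force: [-1.2, 0.3, 3.0]
finger_gap: 0.768
gripper_force: 57.7
t: 7.9
tcp_pos: [0.549, -0.0922, 0.102]
tool_rot: [0.685, 0.729, -0.0, -0.0]
force: [-1.4, -0.1, 2.6]
finger_gap: 0.764
gripper_force: 57.8
t 7.9 tcp [ 0.549  -0.0922  0.102 ] yaw_y 3.53 tilt [-5.e-04 -3.e-04 -1.e+00] gap 0.764 F [-1.4 -0.1  2.6] grip 57.8 
d [-2.64 -0.01  0.2 ] wz 0.03 (or +-180) q6 -0.43
```

```bash

python3 -m inch '[{"dx":-0.8,"dy":0,"dz":0,"wx":0,"wy":0,"wz":0},{"dx":-0.8,"dy":0,"dz":0,"wx":0,"wy":0,"wz":0},{"dx":-0.5,"dy":0,"dz":0,"wx":0,"wy":0,"wz":0},{"dx":0,"dy":0,"dz":0,"wx":0,"wy":0,"wz":0}]'
python3 -m inch '[{"dx":-0.3,"dy":0,"dz":0,"wx":0,"wy":0,"wz":0},{"dx":-0.2,"dy":0,"dz":0,"wx":0,"wy":0,"wz":0},{"dx":0,"dy":0,"dz":0,"wx":0,"wy":0,"wz":0}]'
python3 -m inch '[{"dx":-0.3,"dy":0,"dz":0,"wx":0,"wy":0,"wz":0},{"dx":0,"dy":0,"dz":0,"wx":0,"wy":0,"wz":0}]'
```

```text
t: 8.4
tcp_pos: [0.5503, -0.1127, 0.102]
tool_rot: [0.685, 0.729, -0.0, -0.0]
force: [-0.7, 3.5, 3.3]
finger_gap: 0.766
gripper_force: 57.8
t: 8.78
tcp_pos: [0.5506, -0.1172, 0.102]
tool_rot: [0.685, 0.729, 0.0, -0.0]
force: [-1.0, 4.6, 4.4]
finger_gap: 0.765
gripper_force: 57.8
t: 9.02
tcp_pos: [0.5506, -0.1182, 0.1021]
tool_rot: [0.686, 0.728, 0.001, -0.002]
force: [0.5, 12.0, 6.4]
finger_gap: 0.771
gripper_force: 58.0
```

The housing has met the back bar at TCP y = -0.118, where the force rose to 12 N. I'll relax slightly, release, rise and look.

```bash

python3 -m inch '[{"dx":0.1,"dy":0,"dz":0,"wx":0,"wy":0,"wz":0},{"dx":0,"dy":0,"dz":0,"wx":0,"wy":0,"wz":0}]'
python3 -m inch '[{"dx":0,"dy":0,"dz":0,"wx":0,"wy":0,"wz":0},{"dx":0,"dy":0,"dz":0,"wx":0,"wy":0,"wz":0},{"dx":0,"dy":0,"dz":0,"wx":0,"wy":0,"wz":0},{"dx":0,"dy":0,"dz":0,"wx":0,"wy":0,"wz":0},{"dx":0,"dy":0,"dz":-2,"wx":0,"wy":0,"wz":0},{"dx":0,"dy":0,"dz":-4,"wx":0,"wy":0,"wz":0},{"dx":0,"dy":0,"dz":-4,"wx":0,"wy":0,"wz":0},{"dx":0,"dy":0,"dz":-3,"wx":0,"wy":0,"wz":0},{"dx":-5,"dy":0,"dz":0,"wx":0,"wy":0,"wz":0},{"dx":-5,"dy":0,"dz":0,"wx":0,"wy":0,"wz":0}]' 1
python3 -m inch '[{"dx":-5,"dy":-1,"dz":0,"wx":0,"wy":0,"wz":0},{"dx":-3,"dy":-2,"dz":0,"wx":0,"wy":0,"wz":0},{"dx":0,"dy":0,"dz":0,"wx":0,"wy":0,"wz":10},{"dx":0,"dy":0,"dz":0,"wx":0,"wy":0,"wz":10},{"dx":0,"dy":0,"dz":0,"wx":0,"wy":0,"wz":10},{"dx":0,"dy":0,"dz":0,"wx":0,"wy":0,"wz":10},{"dx":0,"dy":0,"dz":0,"wx":0,"wy":0,"wz":10},{"dx":0,"dy":0,"dz":0,"wx":0,"wy":0,"wz":10},{"dx":0,"dy":0,"dz":0,"wx":0,"wy":0,"wz":10},{"dx":0,"dy":0,"dz":0,"wx":0,"wy":0,"wz":8.5}]' 0.6
python3 -c "
from h import *
go(.504,-.2985,.088,-75)
a=eyes.snapshot('side');b=eyes.snapshot('top')
np.save('pics/s6.npy',a);np.save('pics/t6.npy',b)
h=cv2.resize(a[120:220,225:335,::-1],(440,400),interpolation=2);k=cv2.resize(b[160:235,270:390,::-1],(640,400),interpolation=2)
cv2.imwrite('pics/c6.png',np.hstack([cv2.resize(a[120:220,235:335,::-1],(400,400),interpolation=2),cv2.resize(b[160:240,270:350,::-1],(400,400),interpolation=2)]))"
```

```text
t: 9.28
tcp_pos: [0.5506, -0.1179, 0.102]
tool_rot: [0.686, 0.728, 0.001, -0.001]
force: [-0.7, 10.2, 5.8]
finger_gap: 0.765
gripper_force: 57.9
t: 10.52
tcp_pos: [0.5574, -0.2203, 0.2329]
tool_rot: [0.684, 0.729, 0.0, 0.001]
force: [0.4, -0.5, 0.3]
finger_gap: 1.003
gripper_force: 0.0
t: 11.78
tcp_pos: [0.5319, -0.3014, 0.2318]
tool_rot: [0.992, 0.128, -0.0, -0.0]
force: [-0.4, 0.2, 0.1]
finger_gap: 0.599
gripper_force: 0.0
t 11.775 tcp [ 0.5319 -0.3014  0.2318] yaw_y -75.27 tilt [-3.e-04  1.e-04 -1.e+00] gap 0.599 F [-0.4  0.2  0.1] grip 0.0 
d [-2.62 -0.98 14.38] wz -0.27 (or +-180) q6 0.62
```

View pics/c6.png

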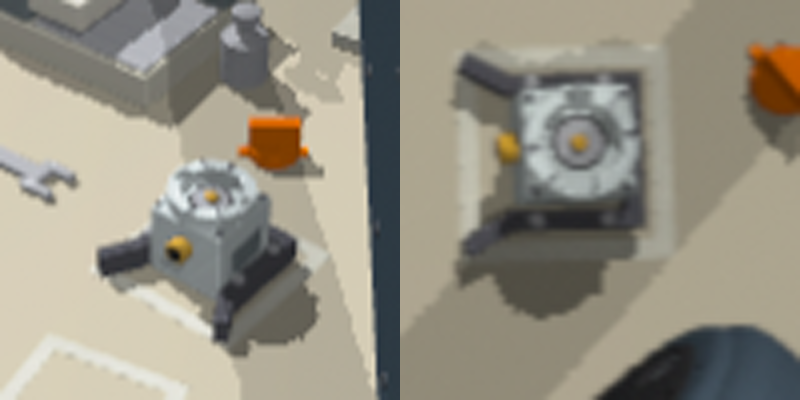

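The housing is fully in the fork against the back bar. The nub is at side (211,196) and top (579,143), and the socket is at top (508,148). I'll compute the port and descend on the lid.

```bash

python3 -c "
from h import *
def br(f,n,x0,y0,x1,y1,z):
  im=np.load(f);h=cv2.cvtColor(im,cv2.COLOR_RGB2HSV).astype(int);m=((h[...,0]>10)&(h[...,0]<27)&(h[...,1]>120)).astype('uint8');k=m*0;k[y0:y1,x0:x1]=1
  _,l,s,c=cv2.connectedComponentsWithStats(m*k)
  for i in range(1,len(s)):
    if s[i,4]>2: print(n,s[i],c[i].round(1),'z67',ray(n,[c[i]],.067)[0,:2].round(4),'z40',ray(n,[c[i]],.04)[0,:2].round(4),'z45',ray(n,[c[i]],.045)[0,:2].round(4))
br('pics/s6.npy','side',270,155,295,190,0);br('pics/t6.npy','top',286,180,312,196,0)
print(ray('top',np.array([[(579-400)/5+270-.4,143/5+160-.4]]),.067),ray('side',np.array([[211/4+235-.4,196/4+120-.4]]),.067))
"
python3 -m inch '[{"dx":-1.3,"dy":-0.5,"dz":2,"wx":0,"wy":0,"wz":0},{"dx":-1.3,"dy":-0.5,"dz":3,"wx":0,"wy":0,"wz":0},{"dx":0,"dy":0,"dz":3,"wx":0,"wy":0,"wz":0},{"dx":0,"dy":0,"dz":3,"wx":0,"wy":0,"wz":0},{"dx":0,"dy":0,"dz":2,"wx":0,"wy":0,"wz":0},{"dx":0,"dy":0,"dz":1,"wx":0,"wy":0,"wz":0},{"dx":0,"dy":0,"dz":0,"wx":0,"wy":0,"wz":0}]' - 40
python3 -c "
from h import *
go(.504,-.2985,.088,-75)
a=eyes.snapshot('side');b=eyes.snapshot('top')
cv2.imwrite('pics/c7.png',np.hstack([cv2.resize(a[100:200,290:390,::-1],(400,400),interpolation=2),cv2.resize(b[165:245,320:400,::-1],(400,400),interpolation=2)]))"
```

```text
side [287 168   2   2   4] [287.5 168.5] z67 [ 0.5517 -0.1169] z40 [ 0.5719 -0.1419] z45 [ 0.5681 -0.1373]
side [277 179   6   6  23] [279.8 181.4] z67 [ 0.5309 -0.0588] z40 [ 0.5504 -0.0818] z45 [ 0.5467 -0.0776]
top [290 187   4   6  19] [291.3 189.3] z67 [ 0.5444 -0.0765] z40 [ 0.5466 -0.0794] z45 [ 0.5462 -0.0789]
top [305 187   2   3   6] [305.5 188. ] z67 [ 0.5493 -0.1176] z40 [ 0.5517 -0.1216] z45 [ 0.5512 -0.1209]
[[ 0.54871524 -0.11734769  0.067     ]] [[ 0.55171463 -0.1162869   0.067     ]]
t: 12.75
tcp_pos: [0.5042, -0.2983, 0.0915]
tool_rot: [0.991, 0.131, -0.0, -0.0]
force: [-0.5, 0.5, -0.3]
finger_gap: 0.604
gripper_force: 0.0
t 12.75 tcp [ 0.5042 -0.2983  0.0915] yaw_y -74.91 tilt [-8.e-04  7.e-04 -1.e+00] gap 0.604 F [-0.5  0.5 -0.3] grip 0.0 
d [-0.02  0.01  0.35] wz 0.09 (or +-180) q6 0.58
```

View pics/c7.png

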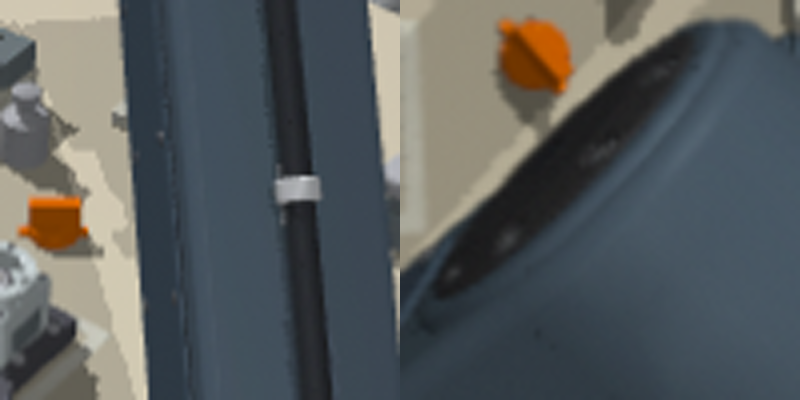

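The arm hides the lid in both views, so I'll close on it and check by the opening.

```bash

python3 -m inch '[{"dx":0,"dy":0,"dz":0.3,"wx":0,"wy":0,"wz":0},{"dx":0,"dy":0,"dz":0,"wx":0,"wy":0,"wz":0},{"dx":0,"dy":0,"dz":0,"wx":0,"wy":0,"wz":0},{"dx":0,"dy":0,"dz":0,"wx":0,"wy":0,"wz":0},{"dx":0,"dy":0,"dz":0,"wx":0,"wy":0,"wz":0},{"dx":0,"dy":0,"dz":0,"wx":0,"wy":0,"wz":0},{"dx":0,"dy":0,"dz":0,"wx":0,"wy":0,"wz":0},{"dx":0,"dy":0,"dz":0,"wx":0,"wy":0,"wz":0}]' 0 40
python3 -c "
from h import *
go(.5505,-.117,.19,-86.5)"
```

```text
t: 13.85
tcp_pos: [0.5047, -0.2986, 0.0895]
tool_rot: [0.991, 0.131, 0.0, 0.0]
force: [-0.6, 0.2, 4.9]
finger_gap: 0.143
gripper_force: 40.2
t 13.85 tcp [ 0.5047 -0.2986  0.0895] yaw_y -74.96 tilt [ 9.e-04 -8.e-04 -1.e+00] gap 0.143 F [-0.6  0.2  4.9] grip 40.2 
d [  9.14 -16.34 -10.06] wz 11.54 (or +-180) q6 0.58
```

The opening is 12 mm, so the 13 mm bar is held. I'll lift it and carry it above the port.

```bash

python3 -m inch '[{"dx":0,"dy":0,"dz":-2,"wx":0,"wy":0,"wz":0},{"dx":0,"dy":0,"dz":-4,"wx":0,"wy":0,"wz":0},{"dx":0,"dy":0,"dz":-4,"wx":0,"wy":0,"wz":0},{"dx":2,"dy":-3.5,"dz":-1.2,"wx":0,"wy":0,"wz":0},{"dx":2.3,"dy":-4.1,"dz":0,"wx":0,"wy":0,"wz":0},{"dx":2.3,"dy":-4.1,"dz":0,"wx":0,"wy":0,"wz":0},{"dx":1.6,"dy":-2.9,"dz":0,"wx":0,"wy":0,"wz":0},{"dx":0.94,"dy":-1.74,"dz":0,"wx":0,"wy":0,"wz":0},{"dx":0,"dy":0,"dz":0,"wx":0,"wy":0,"wz":6},{"dx":0,"dy":0,"dz":0,"wx":0,"wy":0,"wz":5.5}]'
python3 -m inch '[{"dx":0,"dy":0,"dz":0,"wx":0,"wy":0,"wz":0},{"dx":0,"dy":0,"dz":0,"wx":0,"wy":0,"wz":0}]'
python3 -c "
from h import *
go(.5505,-.117,.19,-86.5)
s=sense();p=s['tcp_pos'];u=p[2]-.0895
a=eyes.snapshot('side');b=eyes.snapshot('top');np.save('pics/s8.npy',a);np.save('pics/t8.npy',b)
R=Ro.from_quat(s['tool_rot']).as_matrix()
for e in(-.0285,0,.0285):
  P=p+R[:,0]*e;P[2]=u+.0025;print(e,'side',pix('side',P),((pix('side',P)-[255,125])*8).round())
crop(a,255,125,330,185,8,'pics/c8.png')"
```

```text
t: 15.1
tcp_pos: [0.5502, -0.1168, 0.2005]
tool_rot: [1.0, 0.029, -0.0, 0.0]
force: [-0.1, -0.8, -0.8]
finger_gap: 0.144
gripper_force: 39.5
t: 15.35
tcp_pos: [0.5502, -0.1172, 0.2007]
tool_rot: [1.0, 0.031, -0.0, -0.0]
force: [1.0, 1.0, -0.0]
finger_gap: 0.141
gripper_force: 39.5
t 15.35 tcp [ 0.5502 -0.1172  0.2007] yaw_y -86.42 tilt [-4.e-04  0.e+00 -1.e+00] gap 0.141 F [ 1.  1. -0.] grip 39.5 
d [ 0.04 -0.02  1.07] wz 0.08 (or +-180) q6 1.1
-0.0285 side [[296.5438651  160.14331733]] [[332. 281.]]
0 side [[288.48441705 156.20464721]] [[268. 250.]]
0.0285 side [[280.59095661 152.35311114]] [[205. 219.]]
```

View pics/c8.png

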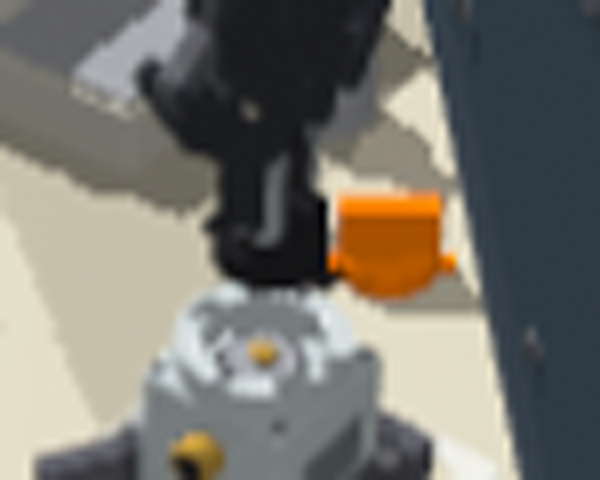

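The lid hangs level above the collar. Its left ear tip is at (207,222), where TCP-centred holding predicts (205,219). The right ear tip is near (333,270), against the orange copy, where (332,281) is predicted. I'll check the ear ends numerically.

```bash

python3 -c "
from h import *
a=np.load('pics/s8.npy');s=sense();p=s['tcp_pos'];R=Ro.from_quat(s['tool_rot']).as_matrix()
for zz in (.001,.0025,.004):
  es=np.arange(-.036,.0361,.002);P=np.array([p+R[:,0]*e for e in es]);P[:,2]=p[2]-.0895+zz
  uv=pix('side',P).astype(np.float32);v=cv2.remap(a,uv[:,0].copy(),uv[:,1].copy(),cv2.INTER_LINEAR).reshape(-1,3)
  print(zz,[(int(e*1000),*map(int,c)) for e,c in zip(es.round(3),v) if abs(e)>.02])
"
```

```text
0.001 [(-36, 199, 180, 156), (-34, 217, 201, 175), (-32, 220, 207, 182), (-30, 204, 196, 175), (-28, 151, 145, 130), (-26, 90, 88, 80), (-24, 39, 39, 37), (-22, 32, 32, 32), (22, 35, 34, 36), (24, 38, 37, 38), (26, 39, 37, 39), (28, 66, 64, 61), (30, 113, 109, 99), (32, 160, 154, 138), (34, 195, 189, 168), (36, 185, 179, 159)]
0.0025 [(-36, 186, 158, 131), (-34, 208, 184, 155), (-32, 201, 182, 156), (-30, 182, 172, 153), (-28, 120, 114, 101), (-26, 65, 61, 55), (-24, 33, 31, 30), (-22, 24, 24, 25), (22, 31, 30, 32), (24, 31, 30, 32), (26, 43, 41, 42), (28, 78, 75, 70), (30, 126, 122, 110), (32, 166, 160, 143), (34, 182, 175, 156), (36, 170, 164, 146)]
0.004 [(-36, 175, 134, 100), (-34, 189, 153, 120), (-32, 179, 153, 126), (-30, 157, 143, 123), (-28, 97, 85, 71), (-26, 50, 43, 38), (-24, 26, 24, 23), (-22, 20, 21, 22), (22, 28, 28, 30), (24, 32, 31, 33), (26, 50, 49, 48), (28, 87, 84, 77), (30, 141, 136, 123), (32, 168, 162, 145), (34, 168, 162, 144), (36, 152, 147, 130)]
```

The ears run from -28 to +29 mm, so the lid is centred in the grip within 1 mm. I'll lower it to just above the lips, then go in gently.

```bash

python3 -m inch '[{"dx":0,"dy":0,"dz":1.5,"wx":0,"wy":0,"wz":0},{"dx":0,"dy":0,"dz":1.5,"wx":0,"wy":0,"wz":0},{"dx":0,"dy":0,"dz":0.6,"wx":0,"wy":0,"wz":0},{"dx":0,"dy":0,"dz":0,"wx":0,"wy":0,"wz":0}]'
python3 -m inch '[{"dx":0,"dy":0,"dz":0.3,"wx":0,"wy":0,"wz":0},{"dx":0,"dy":0,"dz":0.2,"wx":0,"wy":0,"wz":0},{"dx":0,"dy":0,"dz":0,"wx":0,"wy":0,"wz":0}]'
python3 -m inch '[{"dx":0,"dy":0,"dz":0.2,"wx":0,"wy":0,"wz":0},{"dx":0,"dy":0,"dz":0,"wx":0,"wy":0,"wz":0}]'
python3 -c "
from h import *
go(.5505,-.117,.1525,-86.5)"
```

```text
t: 15.95
tcp_pos: [0.5499, -0.1168, 0.164]
tool_rot: [1.0, 0.031, -0.001, -0.0]
force: [-0.4, -0.1, -1.0]
finger_gap: 0.145
gripper_force: 39.5
t: 16.32
tcp_pos: [0.5503, -0.1169, 0.16]
tool_rot: [1.0, 0.031, 0.0, 0.0]
force: [0.6, 0.4, -0.4]
finger_gap: 0.14
gripper_force: 39.5
t: 16.58
tcp_pos: [0.5502, -0.1168, 0.1579]
tool_rot: [1.0, 0.031, -0.0, -0.0]
force: [-0.7, 0.1, -0.9]
finger_gap: 0.142
gripper_force: 39.5
t 16.575 tcp [ 0.5502 -0.1168  0.1579] yaw_y -86.47 tilt [-1.e-04  1.e-04 -1.e+00] gap 0.142 F [-0.7  0.1 -0.9] grip 39.5 
d [0.03 0.02 0.54] wz 0.03 (or +-180) q6 1.1
```

Underside at about 68 mm with no contact force, so the ears are in the gaps. Pressing on against the spring.

```bash

python3 -m inch '[{"dx":0,"dy":0,"dz":0.2,"wx":0,"wy":0,"wz":0},{"dx":0,"dy":0,"dz":0.1,"wx":0,"wy":0,"wz":0},{"dx":0,"dy":0,"dz":0,"wx":0,"wy":0,"wz":0}]'
python3 -m inch '[{"dx":0,"dy":0,"dz":0.15,"wx":0,"wy":0,"wz":0},{"dx":0,"dy":0,"dz":0,"wx":0,"wy":0,"wz":0}]'
python3 -m inch '[{"dx":0,"dy":0,"dz":0.15,"wx":0,"wy":0,"wz":0},{"dx":0,"dy":0,"dz":0,"wx":0,"wy":0,"wz":0}]'
python3 -m inch '[{"dx":0,"dy":0,"dz":0.15,"wx":0,"wy":0,"wz":0},{"dx":0,"dy":0,"dz":0,"wx":0,"wy":0,"wz":0}]'
```

```text
t: 16.95
tcp_pos: [0.5504, -0.1169, 0.1551]
tool_rot: [1.0, 0.031, 0.0, 0.0]
force: [0.8, -1.5, 2.3]
finger_gap: 0.138
gripper_force: 39.8
t: 17.2
tcp_pos: [0.5504, -0.1169, 0.1535]
tool_rot: [1.0, 0.031, 0.0, 0.0]
force: [-0.2, -0.8, 2.7]
finger_gap: 0.14
gripper_force: 39.9
t: 17.45
tcp_pos: [0.5504, -0.1169, 0.152]
tool_rot: [1.0, 0.031, 0.0, 0.0]
force: [0.0, -0.5, 2.9]
finger_gap: 0.146
gripper_force: 40.0
t: 17.7
tcp_pos: [0.5504, -0.1169, 0.1515]
tool_rot: [1.0, 0.031, 0.0, 0.0]
force: [-1.0, 1.3, 9.2]
finger_gap: 0.144
gripper_force: 40.9
```

The lid is seated on the seat: the spring force tracked 2 to 3 N, then a stop at 9 N. I'll relieve a little and turn clockwise in two stages.

```bash

python3 -m inch '[{"dx":0,"dy":0,"dz":-0.05,"wx":0,"wy":0,"wz":0},{"dx":0,"dy":0,"dz":0,"wx":0,"wy":0,"wz":4},{"dx":0,"dy":0,"dz":0,"wx":0,"wy":0,"wz":5},{"dx":0,"dy":0,"dz":0,"wx":0,"wy":0,"wz":5},{"dx":0,"dy":0,"dz":0,"wx":0,"wy":0,"wz":0}]'
python3 -c "
from h import *
go(.5504,-.1169,.1515,-128.5);print(sense()['ft_torque'])"
```

```text
t: 18.32
tcp_pos: [0.5507, -0.1171, 0.1515]
tool_rot: [0.996, -0.091, 0.001, 0.0]
force: [0.4, -0.8, 4.5]
finger_gap: 0.141
gripper_force: 40.4
t 18.325 tcp [ 0.5507 -0.1171  0.1515] yaw_y -100.5 tilt [ 1.3e-03 -6.0e-04 -1.0e+00] gap 0.141 F [ 0.4 -0.8  4.5] grip 40.4 
d [-0.03 -0.01  0.  ] wz 28.0 (or +-180) q6 1.35
[-0.02872587  0.09024971  0.07710847]
```

```bash

python3 -m inch '[{"dx":0,"dy":0,"dz":0,"wx":0,"wy":0,"wz":6},{"dx":0,"dy":0,"dz":0,"wx":0,"wy":0,"wz":6},{"dx":0,"dy":0,"dz":0,"wx":0,"wy":0,"wz":6},{"dx":0,"dy":0,"dz":0,"wx":0,"wy":0,"wz":5},{"dx":0,"dy":0,"dz":0,"wx":0,"wy":0,"wz":4},{"dx":0,"dy":0,"dz":0,"wx":0,"wy":0,"wz":0},{"dx":0,"dy":0,"dz":0,"wx":0,"wy":0,"wz":0}]'
python3 -c "
from h import *
go(.5504,-.1169,.1515,-128.5);print(sense()['ft_torque'],sense()['qd'])
a=eyes.snapshot('side');h=cv2.cvtColor(a,cv2.COLOR_RGB2HSV).astype(int);m=((h[...,0]>10)&(h[...,0]<27)&(h[...,1]>120)).astype('uint8');k=m*0;k[170:190,272:290]=1
_,l,s,c=cv2.connectedComponentsWithStats(m*k);print(s[1:],c[1:],[ray('side',[x],.04) for x in c[1:]])"
```

```text
t: 19.2
tcp_pos: [0.5508, -0.1173, 0.1515]
tool_rot: [0.947, -0.321, 0.001, 0.0]
force: [1.1, 0.3, 6.3]
finger_gap: 0.14
gripper_force: 40.3
t 19.2 tcp [ 0.5508 -0.1173  0.1515] yaw_y -127.46 tilt [ 1.5e-03 -9.0e-04 -1.0e+00] gap 0.14 F [1.1 0.3 6.3] grip 40.3 
d [-0.05 -0.01  0.  ] wz 1.04 (or +-180) q6 1.82
[-0.09211381  0.03623381 -0.05046584] [-2.13656114e-04 -1.85346030e-03  8.35390980e-04  4.20984626e-05
  5.80313744e-04 -1.32360609e-04]
[[277 179   6   6  22]] [[279.72727273 181.31818182]] [array([[ 0.55081779, -0.08210296,  0.04      ]])]
```

The tool has turned 41°, the housing's socket hasn't moved, the lid is down on the seat and the grip is 40 N. Handing in.

```bash
python3 -c "
from station import workorder
print(workorder.sign_off())"
```

```text
the job is handed in; nothing more can be done
None
```

The housing is home in the fork against the back bar. The lid is pressed onto its seat, turned about 41° clockwise to the half-way ribs (short of the click) and still held at 40 N; the job is handed in at about 19 s, though the angle is from the tool's turn, not a final picture of the bar.

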